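# Roll a shaft blank into the V-block and up to its stop

## Task

Without gripping or lifting it, roll the round shaft blank along the bench by its side, up the ramp and into the groove of the V-block, then gently push its end with the fingertips until its other end rests against the V-block's end stop. Leave it lying still in the groove, and leave the sleeve, the screwdriver and the bottle where they are.

Things in the scene. Friction and masses are not known exactly. Their poses are not given: they have to be found in the camera images.
- blank: loose shaft blank, plain solid aluminium cylinder, 40 mm diameter, 140 mm long, about 0.5 kg, smooth and lightly oiled (friction about 0.35), lying on its side, free to roll. Origin at its centre; x is its axis, y and z turn as it rolls. Starts on the bench on the +y or -y side of the V-block, parallel to the groove within 0.2 rad, 15 to 42 mm farther from the end stop than its final place
- blank_end_a (a point): centre of the blank's end face at its own +x end, 70 mm from the origin
- blank_end_b (a point): centre of the blank's end face at its own -x end, 70 mm from the origin
- vblock: dark steel V-block fixed to the bench. Origin at bench level under the groove's middle; x runs along the groove towards the end stop, z up. The 90 degree groove is 126 mm long (x -66 to +60 mm), 34 mm wide between its edges (y = +-17 mm, 19 mm high), its bottom 2 mm above the bench. From each edge a plain ramp of the same length slopes down to the bench at y = +-72 mm
- seat (a point): where the blank's centre is when seated in the groove against the stop: 30 mm straight above the V-block's origin, same axes (x towards the stop). Crossing an edge of the groove the blank's axis is 39 mm above the bench
- stop_face (a point): middle of the end stop's inner face, 70 mm from the seat along +x, 30 mm above the bench. The stop is an upright steel plate 36 mm wide, 48 mm high, 10 mm thick, on a foot, across the groove's +x end. The groove's -x end is open, with free bench beyond
- sleeve: loose steel sleeve standing upright, 52 mm diameter, 60 mm tall, hole 34 mm; on the side of the V-block away from the blank. Origin at the centre of its underside. Not to be moved
- driver: screwdriver lying on the bench, off to the right (-y). Not to be moved
- oil: closed white plastic bottle, 54 mm diameter, 140 mm tall, off to the left (+y). Origin at the centre of its underside. Not to be moved

How it is judged (in metres and radians):
At the end, for the whole second after the job is handed in: the blank lies at rest in the groove: its centre within 4 mm of the groove's line sideways and in height (axis about 30 mm above the bench), parallel to the groove within 0.06 rad, and its end within 4 mm of the end stop (x of blank in the frame of vblock between -0.004 and 0.004 m and y of blank in the frame of vblock between -0.004 and 0.004 m and z of blank in the frame of vblock between 0.026 and 0.034 m and angle between the x axis of blank and the x axis of vblock, either way round below 0.06 rad and linear speed of blank below 0.02 m/s and angular speed of blank below 0.3 rad/s); the robot touches nothing.
It fails at once if the blank is lifted: either end's centre rises over 50 mm above the bench (11 mm higher than rolling over the groove's edge needs) (height (world z) of any of blank_end_a, blank_end_b above 0.05 m).
It fails at once if the blank is lifted clear of the bench or the lower ramp (its centre over 36 mm up while still more than 60 mm to the side of the groove) (height (world z) of blank above 0.036 m and (y of blank in the frame of vblock above 0.06 m or y of blank in the frame of vblock below -0.06 m)).
It fails at once if the blank is gripped or pressed with more than 40 N (contact force between the fingers and blank above 40 N).
It fails at once if the sleeve, the screwdriver or the bottle is moved by more than 15 mm (distance of any of sleeve, driver, oil from where it was at the start of the episode above 0.015 m).
It also fails if it takes over 58 s, if anything falls off the work surface, if the arm or the gripper's body presses on something with over 40 N, if the wrist force passes 120 N, or if a joint passes its speed limit or range.

## Robot

A 6-joint arm with a two-finger parallel gripper is mounted at the origin on the work surface. World frame = base frame: x ahead of the robot, y to its left, z up, the work surface at z = 0. Lengths are in mm, angles in rad, forces in N, time in s.
With the tool pointing down it reaches from about 400 to 925 mm from the base axis. Payload 12.5 kg.
Tool frame: the origin (TCP) lies midway between the tips of the shut fingers; the grasp point (between the pads) lies 19 mm behind it; y points along the fingers, x is the direction in which the jaws open and shut, and the axes are right-handed (so a half turn about y gives the same grasp; the last joint's range is limited). The gripper opens to 95 mm and grips with 3 to 60 N. Pads are 20 mm wide; open, the fingers measure 119 mm over their backs; the gripper's body (75 mm by 180 mm) begins 59 mm behind the grasp point.
Start: joints at [-1.335, 0.491, 1.559, -0, 1.092, -0.106], TCP at [209.513, -588.856, 214.661] pointing down, gripper open.
Joint ranges: [-3.1, 3.1], [-0.84, 2.19], [0.05, 2.79], [-1.13, 4.28], [0.06, 2.93], [-2.69, 2.69]. Speed limits (rad/s): [2.22, 2.22, 2.79, 3.14, 3.14, 3.14].

## Interface

Orientations are given as [roll, pitch, yaw] about the fixed x, y, z axes, in that order (R = Rz(yaw) Ry(pitch) Rx(roll)).
In Python, from cell import env, vision, job gives the robot as it stands.
- The arm moves only by the shell command python3 -m crank 'ROWS' [OPENING]. ROWS is JSON, a list of rows, each a list of 6 numbers: the shift along the tool's x, y, z in mm, then the turn, a rotation vector about the tool's x, y, z in degrees. In form: [[x, y, z, rx, ry, rz], ...]. A call has 1 to 5 rows; each row is the pose to reach, as a shift and turn from the pose measured when the call began, along the tool's axes at that moment; what a row does not reach only later rows make up. A row lasts 1/10 s, in which the tool goes at most 50 mm and 8.59 degrees, less where a joint would pass 70% of its speed; a pose out of reach is approached as far as the arm can. A call with a gripper value outside its range is refused whole. OPENING is the opening, from 0 (shut) to 1 (fully open), set as the call begins (- or left out, the last holds). The fingers move at their own pace and stop on an object; the grip force is fixed at half the most. Time passes only in rows, so rows that repeat a pose let the fingers close. It gives the time, the measured TCP pose, the force and the opening at its end, in the units of the state.
- env.state(): the state, without advancing time (a new reading comes with each control period).
- vision.read_camera(name): name is "side" or "top" or "wrist"; returns (picture, depth): 480x640x3 uint8, blue, green, red; 480x640 float32, mm along the optical axis (not along the pixel's ray), 0 where there is no reading.
- vision.calibration(name): a dict with "vertical_fov" (degrees; the focal length in pixels is half the picture's height over the tangent of half this angle, whatever the lens; pixels are square), "cx", "cy" (the principal point, pixels), "dist" ([k1, k2, p1, p2, k3] as OpenCV has them; the pictures are not rectified), "pose" (4x4, takes a point from camera to world coordinates). Camera axes: x right, y down, z forward; pixel columns grow to the right and rows downward; lengths in mm; the calibration is good to about 2 mm. A picture is of the moment at which its call begins: read the wrist's pose just before it. calibration takes no time and is no camera call; for the wrist camera it gives the pose at the moment of the call.
- job.job_done(): hands the job in, once; it reports no verdict.
The state is a dict: "t": time; "joints": joint angles; "qvel": joint speeds; "tau": joint torques, N m; "eef_pos": TCP position; "tcp_rot": TCP orientation; "ft_force": force on the tool from outside, world axes, zero at the start; "moment": the same for the moment, N m; "opening": opening from 0.0 (shut) to 1.0 (fully open).
Only numpy, scipy, OpenCV 4.12 (cv2) and the standard library are available. Lean on these libraries where they do the work, as an engineer would, in place of code of your own. Each camera call takes 0.05 s, during which the arm holds its last target.

## Working session

There is one attempt and no reset: what is moved stays moved. The work goes in short steps, Python scripts to look and compute and a shell command to move; the robot and the scene stay as the last step left them, time stands still between calls to the robot, and variables do not carry over. Pictures are saved under pics/ and viewed, and the job is handed in when it is done.

```bash
ls; mkdir -p pics; python3 - <<'E'
from cell import env, vision, job
import cv2
print(env.state())
for n in ["top","side","wrist"]:
    c=vision.calibration(n); print(n,c)
    p,d=vision.read_camera(n); cv2.imwrite(f"pics/{n}0.png",p)
    import numpy as np; np.save(f"pics/{n}0d.npy",d)
E
```

```text
pics
{'t': 0.0, 'joints': array([-1.33455145e+00,  4.91558487e-01,  1.55945542e+00, -1.58116848e-05,
        1.09168415e+00, -1.05571061e-01]), 'qvel': array([-8.13500627e-05,  6.21320518e-04,  1.44237007e-03, -8.81278939e-04,
        1.08235145e-03,  3.18542828e-04]), 'tau': array([-2.48576362e-03, -6.12656736e+01, -2.58184290e+01,  6.91674650e-02,
        4.83084668e-02, -9.11652569e-05]), 'eef_pos': array([ 209.47668137, -588.59208697,  214.06035575]), 'tcp_rot': array([-1.57069379e+00,  1.10072614e-03, -1.22897304e+00]), 'ft_force': array([-0.93984502,  0.65826685, -0.2907134 ]), 'moment': array([0.01949083, 0.00134913, 0.01115231]), 'opening': 1.0006699417469913}
top {'vertical_fov': 57.009743291660364, 'cx': 321.02650195204774, 'cy': 235.60749812057614, 'dist': array([-0.0577899,  0.       ,  0.       ,  0.       ,  0.       ]), 'pose': array([[-2.25488024e-02, -9.95423121e-01,  9.28674460e-02,
         4.80479776e+02],
       [-9.99643440e-01,  2.37778646e-02,  1.21492923e-02,
        -1.47469246e+01],
       [-1.43018760e-02, -9.25603813e-02, -9.95604355e-01,
         1.04874
[... 441 characters left out ...]
2],
       [-1.77797438e-02, -8.03875984e-01, -5.94531146e-01,
         8.22673569e+02],
       [ 0.00000000e+00,  0.00000000e+00,  0.00000000e+00,
         1.00000000e+00]])}
wrist {'vertical_fov': 71.43384376321605, 'cx': 318.2863584881531, 'cy': 240.68249959540918, 'dist': array([-0.05886319,  0.        ,  0.        ,  0.        ,  0.        ]), 'pose': array([[ 3.34991395e-01, -9.14050434e-01, -2.28675687e-01,
         2.74480663e+02],
       [-9.42220371e-01, -3.25294841e-01, -8.00252371e-02,
        -5.65088250e+02],
       [-1.23991862e-03,  2.42270657e-01, -9.70207911e-01,
         3.84531667e+02],
       [ 0.00000000e+00,  0.00000000e+00,  0.00000000e+00,
         1.00000000e+00]])}
```

View pics/top0.png

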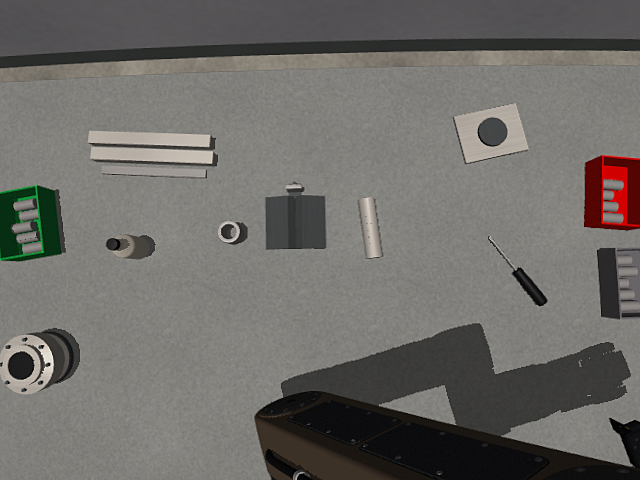

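View pics/side0.png

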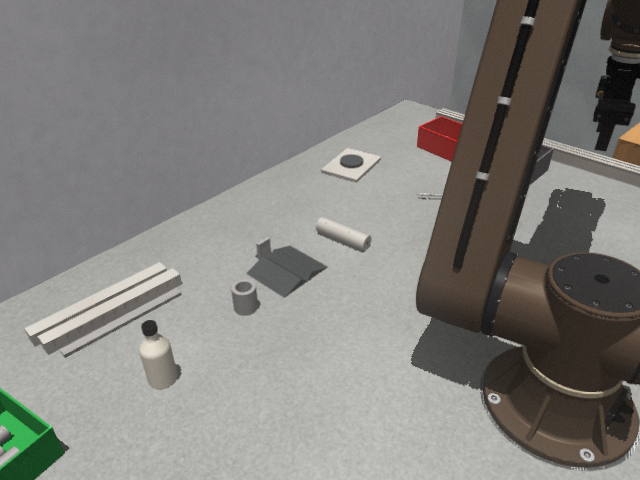

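```bash
cat > h.py <<'E'
import numpy as np, cv2
from cell import env, vision, job
def K(c):
    f=240/np.tan(np.radians(c["vertical_fov"]/2)); return np.array([[f,0,c["cx"]],[0,f,c["cy"]],[0,0,1]])
def ray(c,uv,z):
    p=cv2.undistortPoints(np.array(uv,float).reshape(-1,1,2),K(c),c["dist"]).reshape(-1,2)
    d=np.c_[p,np.ones(len(p))]@c["pose"][:3,:3].T; o=c["pose"][:3,3]
    return o+d*((z-o[2])/d[:,2])[:,None]
def biggest(m):
    cs,_=cv2.findContours(m.astype(np.uint8),cv2.RETR_EXTERNAL,cv2.CHAIN_APPROX_NONE); return max(cs,key=cv2.contourArea)
E
python3 - <<'E'
from h import *
p=cv2.imread("pics/top0.png"); c=vision.calibration("top"); g=cv2.cvtColor(p,cv2.COLOR_BGR2GRAY)
m=np.zeros(g.shape,bool); m[185:260,255:340]=g[185:260,255:340]<85
ct=biggest(m); b=cv2.boxPoints(cv2.minAreaRect(ct)); print(b); w=ray(c,b,0); print(w)
print("approx",cv2.approxPolyDP(ct,4,True)[:,0].tolist())
m=np.zeros(g.shape,bool); m[185:270,345:395]=g[185:270,345:395]>165
ct=biggest(m); b=cv2.boxPoints(cv2.minAreaRect(ct)); print(b); print(ray(c,b,20), ray(c,[b.mean(0)],20))
ct2=cv2.contourArea(ct);print(ct2)
cv2.imwrite("pics/crop.png",cv2.resize(p[170:280,210:410],None,fx=4,fy=4,interpolation=cv2.INTER_NEAREST))
E
```

```text
[[264.79865 187.72945]
 [324.18756 186.56496]
 [325.3916  247.97273]
 [266.0027  249.13722]]
[[697.70237484 131.26507951   0.        ]
 [696.78940567 -12.24231558   0.        ]
 [548.54316913 -11.65803418   0.        ]
 [549.06003299 129.89588143   0.        ]]
approx [[324, 196], [301, 195], [302, 187], [286, 189], [288, 196], [266, 197], [266, 249], [324, 248]]
[[362.84927 197.72977]
 [369.9861  196.88303]
 [377.03372 256.28415]
 [369.89688 257.1309 ]]
[[ 663.68364067 -102.72638721   20.        ]
 [ 665.29914961 -119.60084403   20.        ]
 [ 525.03392284 -131.36455587   20.        ]
 [ 523.46105469 -114.70352246   20.        ]] [[ 593.91449681 -117.10526442   20.        ]]
300.5
```

View pics/crop.png

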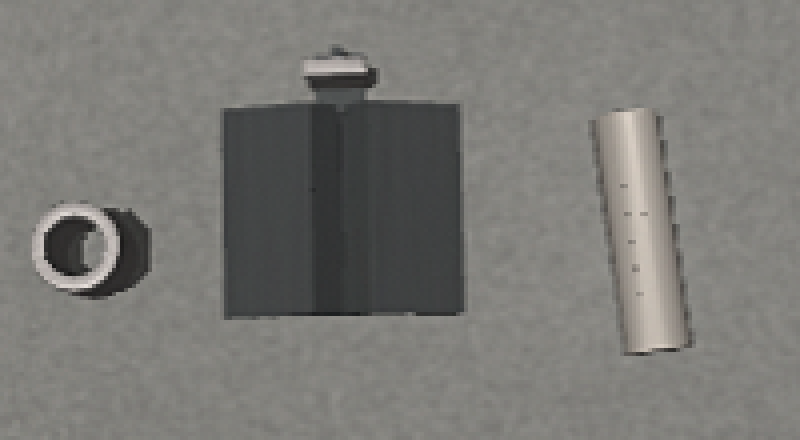

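View pics/wrist0.png

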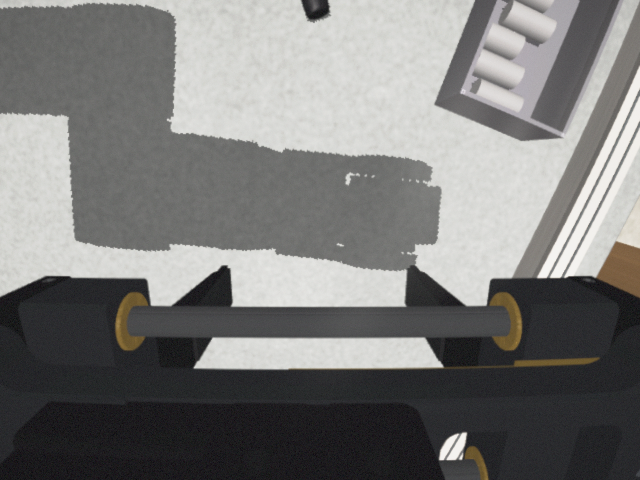

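```bash
python3 - <<'E'
from h import *
c=vision.calibration("top")
f=lambda l:[(210+(x-1.5)/4,170+(y-1.5)/4) for x,y in l]
w=ray(c,f([(224,319),(465,316),(461,104),(222,109)]),0); print(w)
g=ray(c,f([(312,316),(374,314),(369,103),(311,103)]),19); print("groove",g)
b=ray(c,f([(593,115),(661,115),(623,355),(692,349)]),20); print(b)
e1=(b[0]+b[1])/2; e2=(b[2]+b[3])/2; print("ends",e1,e2,np.linalg.norm(e1-e2),np.degrees(np.arctan2(*(e1-e2)[[1,0]])))
print("stop top front",ray(c,f([(304,76),(369,74)]),48), "sleeve top",ray(c,f([(76,247)]),60))
E
```

```text
[[548.5132328  130.8055825    0.        ]
 [546.96347753 -12.77023887   0.        ]
 [674.61655818 -13.3791404    0.        ]
 [675.28177835 130.68388714   0.        ]]
groove [[547.84611117  76.56666201  19.        ]
 [548.1723538   40.29000209  19.        ]
 [673.07770622  40.91696006  19.        ]
 [673.96482063  75.23227518  19.        ]]
[[ 662.42818521  -90.96586193   20.        ]
 [ 661.46368167 -130.99232334   20.        ]
 [ 520.81925749 -104.10006057   20.        ]
 [ 523.34872427 -144.32294175   20.        ]]
ends [ 661.94593344 -110.97909263   20.        ] [ 522.08399088 -124.21150116   20.        ] 140.48651042513427 5.40469467529542
stop top front [[684.37692426  76.50298772  48.        ]
 [684.56387139  39.04418095  48.        ]] sleeve top [[587.31067711 206.0533321   60.        ]]
```

```bash
cat >> h.py <<'E'
from scipy.spatial.transform import Rotation as Ro
def rot(r): return Ro.from_euler('xyz',r)
def to(p,yaw):
    s=env.state(); R=rot(s["tcp_rot"]); T=rot([-np.pi/2,0,yaw])
    print("t",round(s["t"],2),"pos",s["eef_pos"].round(1),"rpy",s["tcp_rot"].round(4),"F",s["ft_force"].round(1))
    print("row",R.inv().apply(np.array(p)-s["eef_pos"]).round(1),np.degrees((R.inv()*T).as_rotvec()).round(2))
E
python3 -c "
from h import *
to([596,-175,120],0.094)"
```

```text
t 0.15 pos [ 209.5 -588.7  214.2] rpy [-1.5707e+00  8.0000e-04 -1.2290e+00] F [ 0.4  0.3 -0.3]
row [-260.1   94.5  502.8] [-4.00e-02 -7.58e+01 -4.00e-02]
```

```bash
python3 -m crank '[[-260,94,503,0,-75.8,0],[-260,94,503,0,-75.8,0],[-260,94,503,0,-75.8,0],[-260,94,503,0,-75.8,0],[-260,94,503,0,-75.8,0]]' 1; python3 -c "
from h import *
to([596,-175,120],0.094)"
```

```text
t: 0.65
eef_pos: [378.9, -407.1, 173.3]
tcp_rot: [-1.57, 0.0, -0.473]
ft_force: [1.1, -1.0, 0.9]
opening: 0.994
t 0.65 pos [ 378.9 -407.1  173.3] rpy [-1.5703e+00  2.0000e-04 -4.7320e-01] F [ 1.1 -1.   0.9]
row [ 87.5  53.4 305.5] [-3.00e-02 -3.25e+01 -0.00e+00]
```

```bash
python3 -m crank '[[87.5,53,305,0,-32.5,0],[87.5,53,305,0,-32.5,0],[87.5,53,305,0,-32.5,0],[87.5,53,305,0,-32.5,0],[87.5,53,305,0,-32.5,0]]' 1; python3 -c "
from h import *
to([596,-175,120],0.094)"
```

```text
t: 1.15
eef_pos: [547.3, -226.7, 132.1]
tcp_rot: [-1.57, 0.0, 0.098]
ft_force: [-0.3, -0.4, 0.5]
opening: 0.999
t 1.15 pos [ 547.3 -226.7  132.1] rpy [-1.5702e+00  1.0000e-04  9.8400e-02] F [-0.3 -0.4  0.5]
row [53.5 12.1 46.7] [-0.03  0.25 -0.01]
```

```bash
python3 -m crank '[[53,12,47,0,0.2,0],[53,12,47,0,0.2,0],[53,12,47,0,0.2,0],[53,12,47,0,0.2,0]]' 1; python3 - <<'E'
from h import *
to([596,-175,12],0.094)
for n in ["top","wrist"]:
    p,d=vision.read_camera(n); cv2.imwrite(f"pics/{n}1.png",p)
p=cv2.imread("pics/top1.png");cv2.imwrite("pics/top1c.png",cv2.resize(p[150:300,200:440],None,fx=3,fy=3))
E
```

```text
t: 1.55
eef_pos: [595.2, -174.5, 119.8]
tcp_rot: [-1.57, 0.001, 0.096]
ft_force: [0.5, -0.8, 0.6]
opening: 1.005
t 1.55 pos [ 595.2 -174.5  119.8] rpy [-1.57e+00  9.00e-04  9.61e-02] F [ 0.5 -0.8  0.6]
row [  0.8 107.8  -0.7] [-0.05  0.12 -0.05]
```

View pics/top1c.png

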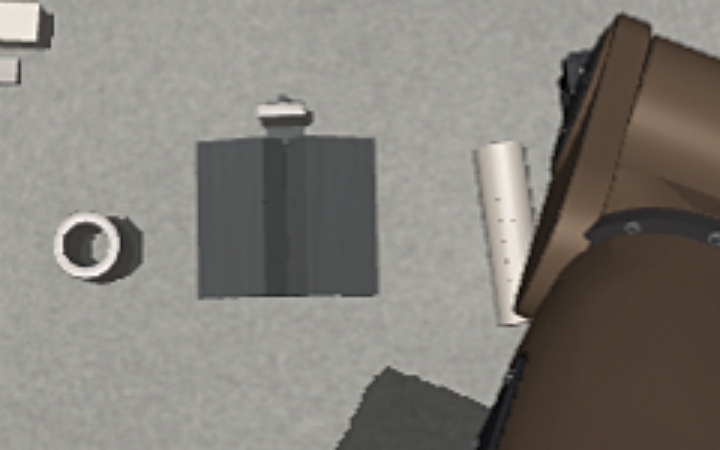

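View pics/wrist1.png

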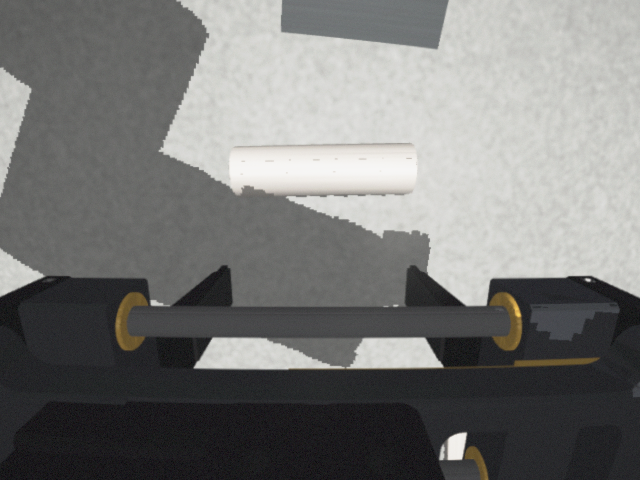

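The wrist view shows the blank at about (323,169), centred between the fingertips at columns 220 and 415 and parallel to the jaws. The V-block is ahead at the top edge. The top view shows the blank's place unchanged. Descending behind it.

```bash
python3 -m crank '[[0,50,0,0,0,0],[0,90,0,0,0,0],[0,107,0,0,0,0],[0,107,0,0,0,0]]' 1; python3 - <<'E'
from h import *
to([597,-152,12],0.094)
E
```

```text
t: 2.05
eef_pos: [593.0, -176.3, 11.1]
tcp_rot: [-1.568, 0.004, 0.092]
ft_force: [-0.6, 0.7, 0.4]
opening: 0.997
t 2.05 pos [ 593.  -176.3   11.1] rpy [-1.5684  0.0039  0.0922] F [-0.6  0.7  0.4]
row [ 6.2 -0.8 23.8] [-0.14 -0.1  -0.22]
```

```bash
python3 -m crank '[[1,0,6,0,0,0],[2,0,12,0,0,0],[2,0,18,0,0,0],[2,0,24,0,0,0],[2,0,28,0,0,0]]' 1; python3 -m crank '[[0,0,3,0,0,0],[0,0,6,0,0,0],[0,0,9,0,0,0],[0,0,12,0,0,0],[0,0,15,0,0,0]]' 1; python3 - <<'E'
from h import *
to([597,-120,12],0)
p,d=vision.read_camera("wrist"); cv2.imwrite(f"pics/wrist2.png",p)
E
```

```text
t: 2.55
eef_pos: [592.6, -147.6, 11.9]
tcp_rot: [-1.569, 0.003, 0.093]
ft_force: [-1.1, -0.6, 0.3]
opening: 0.998
t: 3.05
eef_pos: [591.2, -132.4, 11.9]
tcp_rot: [-1.569, 0.003, 0.093]
ft_force: [0.0, -0.3, -0.3]
opening: 0.999
t 3.05 pos [ 591.2 -132.4   11.9] rpy [-1.5689  0.0031  0.0928] F [ 0.  -0.3 -0.3]
row [ 6.9 -0.1 11.9] [-0.1   5.32 -0.18]
```

View pics/wrist2.png

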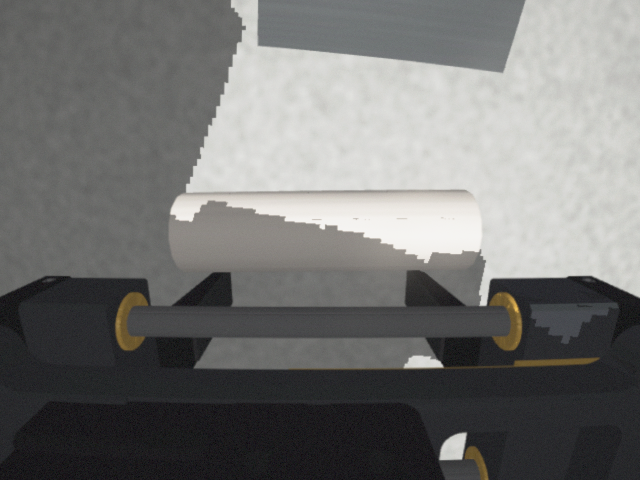

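```bash
python3 -m crank '[[0.5,0,5,0,1.1,0],[1,0,10,0,2.2,0],[1.5,0,15,0,3.3,0],[2,0,20,0,4.4,0],[2.5,0,25,0,5.3,0]]' 1; python3 -m crank '[[0,0,4,0,0,0],[0,0,8,0,0,0],[0,0,12,0,0,0],[0,0,16,0,0,0],[0,0,20,0,0,0]]' 1; python3 - <<'E'
from h import *
to([590,-60,12],0)
p,d=vision.read_camera("wrist"); cv2.imwrite(f"pics/wrist3.png",p)
p,d=vision.read_camera("top"); cv2.imwrite("pics/top3c.png",cv2.resize(p[150:300,200:440],None,fx=3,fy=3))
E
```

```text
t: 3.6
eef_pos: [591.3, -106.4, 11.9]
tcp_rot: [-1.569, 0.004, -0.001]
ft_force: [0.0, -0.3, 0.1]
opening: 1.002
t: 4.1
eef_pos: [591.3, -86.1, 11.9]
tcp_rot: [-1.569, 0.003, -0.001]
ft_force: [0.3, -0.4, 1.2]
opening: 1.0
t 4.1 pos [591.3 -86.1  11.9] rpy [-1.5691e+00  3.5000e-03 -9.0000e-04] F [ 0.3 -0.4  1.2]
row [-1.3 -0.  26.1] [-0.1  -0.05 -0.2 ]
```

View pics/wrist3.png

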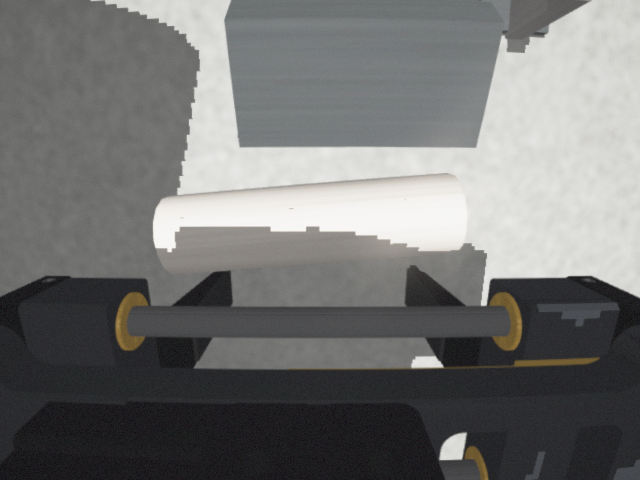

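View pics/top3c.png

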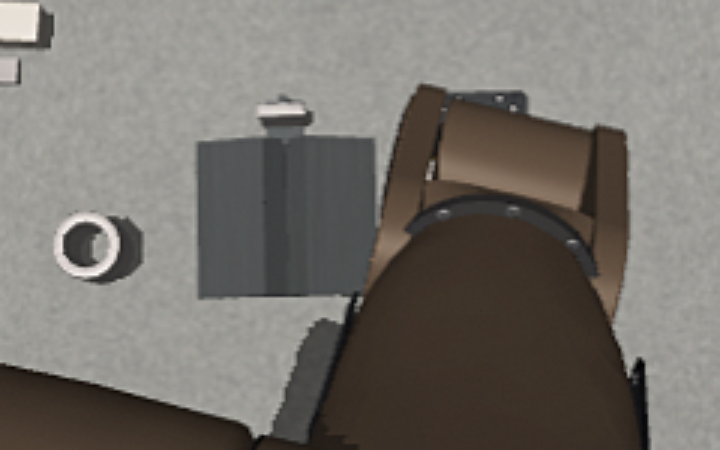

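```bash
python3 - <<'E'
from h import *
c=vision.calibration("wrist")
print(ray(c,[(157,235),(463,212),(153,235),(467,212)],20), ray(c,[(240,147),(477,147)],0))
print(ray(c,[(225,270),(412,265)],12))
E
```

```text
[[510.69019064 -54.83212601  20.        ]
 [664.26242164 -43.09014435  20.        ]
 [508.59311507 -54.83073374  20.        ]
 [666.28792761 -43.08059321  20.        ]] [[550.90512928 -11.47970379   0.        ]
 [677.33814822 -11.06875095   0.        ]]
[[542.00577599 -76.10465957  12.        ]
 [642.8703007  -73.18037243  12.        ]]
```

```bash
python3 -m crank '[[-1,0,4,0,0,0],[-2,0,8,0,0,0],[-3,0,12,0,0,0],[-4,0,16,0,0,0],[-4,0,20,0,0,0]]' 1; python3 - <<'E'
from h import *
to([590,-60,12],0)
p,d=vision.read_camera("wrist"); cv2.imwrite(f"pics/wrist4.png",p)
E
```

```text
t: 4.7
eef_pos: [587.1, -65.5, 12.0]
tcp_rot: [-1.569, 0.004, -0.0]
ft_force: [-0.8, -0.1, 0.3]
opening: 1.001
t 4.7 pos [587.1 -65.5  12. ] rpy [-1.5689e+00  3.7000e-03 -4.0000e-04] F [-0.8 -0.1  0.3]
row [ 2.9 -0.   5.5] [-0.11 -0.02 -0.21]
```

View pics/wrist4.png

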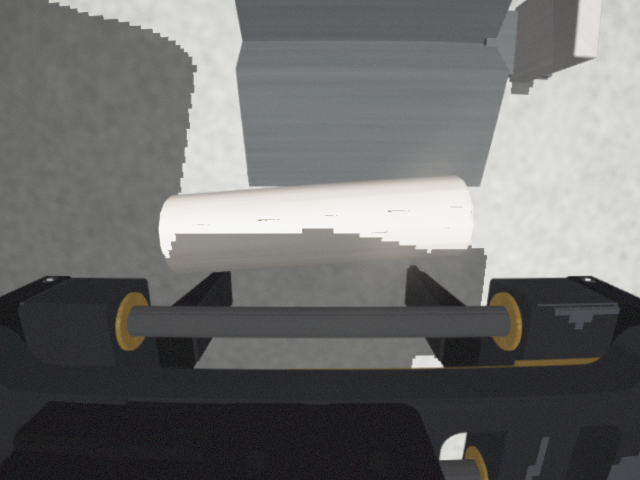

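The blank (160–472 columns, rows 178–270) is now just short of the ramp foot, with its right end leading by about 10 mm. The ramp foot should square it, so I'll keep pushing slowly.

```bash
python3 -m crank '[[0,0,3,0,0,0],[0,0,6,0,0,0],[0,0,9,0,0,0],[0,0,12,0,0,0],[0,0,15,0,0,0]]' 1;  python3 -m crank '[[0,0,3,0,0,0],[0,0,6,0,0,0],[0,0,8,0,0,0],[0,0,10,0,0,0],[0,0,12,0,0,0]]' 1; python3 - <<'E'
from h import *
to([590,-60,12],0)
p,d=vision.read_camera("wrist"); cv2.imwrite(f"pics/wrist5.png",p)
E
```

```text
t: 5.25
eef_pos: [587.1, -49.9, 12.0]
tcp_rot: [-1.569, 0.004, -0.0]
ft_force: [-0.2, -1.6, 0.7]
opening: 0.998
t: 5.75
eef_pos: [587.6, -38.4, 12.4]
tcp_rot: [-1.57, 0.002, -0.0]
ft_force: [-1.0, -7.2, 3.6]
opening: 1.003
t 5.75 pos [587.6 -38.4  12.4] rpy [-1.5697e+00  2.5000e-03 -3.0000e-04] F [-1.  -7.2  3.6]
row [  2.4   0.4 -21.6] [-0.06 -0.02 -0.14]
```

View pics/wrist5.png

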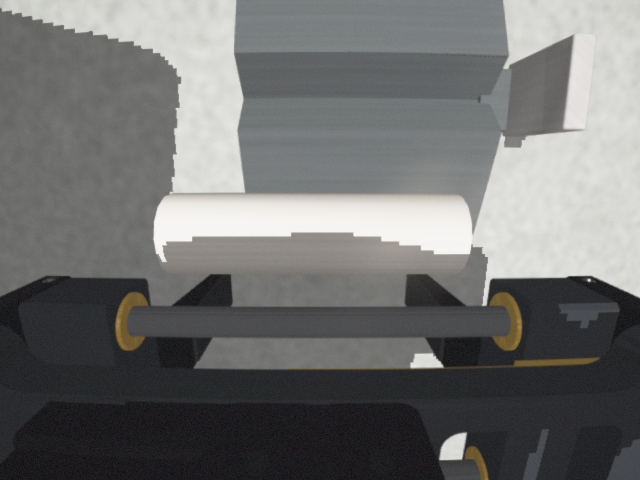

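```bash
python3 -m crank '[[0,-1,3,0,0,0],[0,-2,6,0,0,0],[0,-3,9,0,0,0],[0,-4,12,0,0,0],[0,-5,15,0,0,0]]' 1;  python3 -m crank '[[0,-1,3,0,0,0],[0,-2,6,0,0,0],[0,-3,9,0,0,0],[0,-4,12,0,0,0],[0,-5,15,0,0,0]]' 1; python3 - <<'E'
from h import *
to([590,-60,12],0)
p,d=vision.read_camera("wrist"); cv2.imwrite(f"pics/wrist6.png",p)
E
```

```text
t: 6.3
eef_pos: [588.2, -23.6, 17.9]
tcp_rot: [-1.57, 0.001, -0.0]
ft_force: [-0.5, -6.3, 3.0]
opening: 0.996
t: 6.8
eef_pos: [588.8, -9.0, 23.5]
tcp_rot: [-1.571, -0.0, -0.001]
ft_force: [-0.0, -5.8, 4.6]
opening: 1.0
t 6.8 pos [588.8  -9.   23.5] rpy [-1.5711e+00 -5.0000e-04 -5.0000e-04] F [-0.  -5.8  4.6]
row [  1.2  11.5 -51. ] [ 0.02 -0.03  0.03]
```

View pics/wrist6.png

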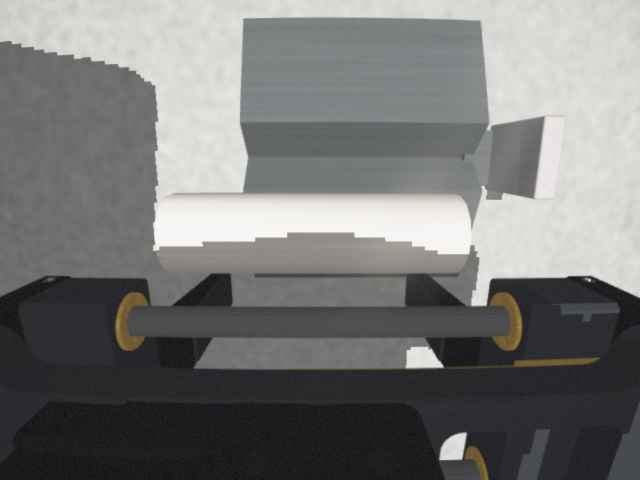

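```bash
python3 -m crank '[[0,-1,3,0,0,0],[0,-2,6,0,0,0],[0,-3,9,0,0,0],[0,-4,12,0,0,0],[0,-4,14,0,0,0]]' 1;  python3 -m crank '[[0,-0.5,2,0,0,0],[0,-1,4,0,0,0],[0,-1,6,0,0,0]]' 1; python3 - <<'E'
from h import *
to([590,-60,12],0)
p,d=vision.read_camera("wrist"); cv2.imwrite(f"pics/wrist7.png",p)
E
```

```text
t: 7.35
eef_pos: [589.2, 5.1, 28.0]
tcp_rot: [-1.572, -0.002, -0.0]
ft_force: [-0.9, -4.7, 2.7]
opening: 0.999
t: 7.65
eef_pos: [589.1, 11.4, 28.9]
tcp_rot: [-1.571, -0.001, -0.001]
ft_force: [1.1, -0.2, 0.5]
opening: 1.002
t 7.65 pos [589.1  11.4  28.9] rpy [-1.5712e+00 -1.4000e-03 -7.0000e-04] F [ 1.1 -0.2  0.5]
row [  0.9  16.9 -71.4] [ 0.02 -0.04  0.08]
```

View pics/wrist7.png

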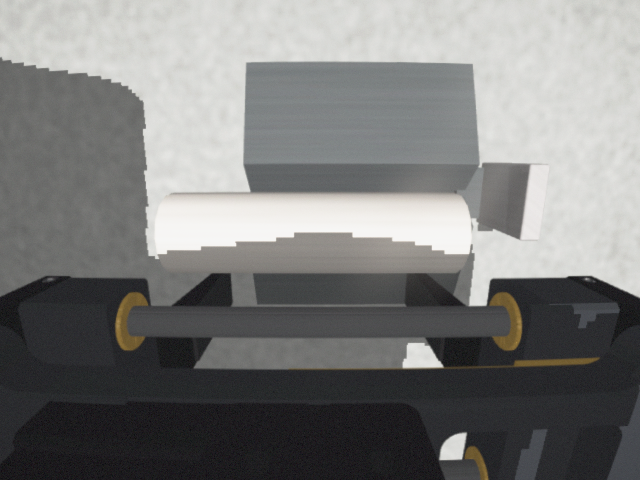

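The blank (cols 157–470, row 232) is right at the groove edge, and the side force has dropped to about 0. A small further push, then let it settle.

```bash
python3 -m crank '[[0,0,2,0,0,0],[0,0,3,0,0,0],[0,0,3,0,0,0],[0,0,3,0,0,0],[0,0,3,0,0,0]]' 1; python3 - <<'E'
from h import *
to([590,-60,12],0)
p,d=vision.read_camera("wrist"); cv2.imwrite(f"pics/wrist8.png",p)
E
```

```text
t: 8.2
eef_pos: [589.1, 14.7, 28.9]
tcp_rot: [-1.571, -0.001, -0.0]
ft_force: [-0.0, 0.7, 0.3]
opening: 1.003
t 8.2 pos [589.1  14.7  28.9] rpy [-1.5712e+00 -1.3000e-03 -5.0000e-04] F [-0.   0.7  0.3]
row [  1.   16.9 -74.7] [ 0.02 -0.03  0.07]
```

View pics/wrist8.png

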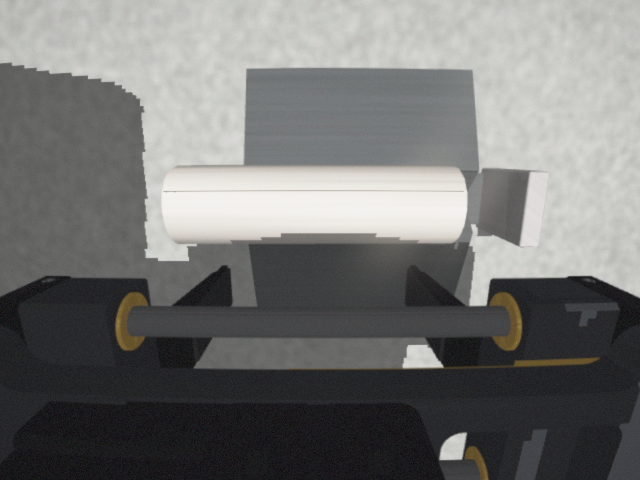

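The blank has dropped into the groove (cols 163–467, rows 165–243), clear of the fingers. Backing off, up and round to the open -x end.

```bash
python3 -m crank '[[0,-10,-10,0,0,0],[0,-50,-10,0,0,0],[0,-80,-10,0,0,0],[0,-80,-10,0,0,0]]' 1; python3 - <<'E'
from h import *
to([480,58.5,110],0)
p,d=vision.read_camera("wrist"); cv2.imwrite(f"pics/wrist9.png",p)
c=vision.calibration("wrist"); g=cv2.cvtColor(p,cv2.COLOR_BGR2GRAY)
E
```

```text
t: 8.65
eef_pos: [590.7, 3.9, 113.4]
tcp_rot: [-1.572, -0.008, -0.001]
ft_force: [-0.0, -1.6, -0.2]
opening: 0.998
t 8.65 pos [590.7   3.9 113.4] rpy [-1.5719e+00 -8.0000e-03 -8.0000e-04] F [-0.  -1.6 -0.2]
row [-110.8    2.4   54.6] [ 0.06 -0.05  0.46]
```

View pics/wrist9.png

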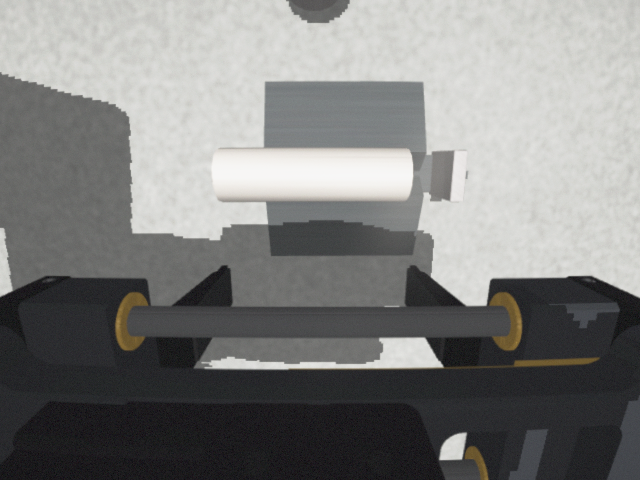

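```bash
python3 - <<'E'
from h import *
c=vision.calibration("wrist")
print(ray(c,[(213,175),(412,175)],30),ray(c,[(452,151),(450,201)],48),ray(c,[(266,82),(270,255),(424,82),(416,255)],0))
E
```

```text
[[512.97297644  60.49395856  30.        ]
 [661.41151898  60.24519551  30.        ]] [[683.15727191  77.59220477  48.        ]
 [684.7235705   43.14730592  48.        ]] [[550.48612019 131.2598474    0.        ]
 [549.03929626 -10.52217625   0.        ]
 [675.44106805 131.80425953   0.        ]
 [677.97579109 -10.87488999   0.        ]]
```

```bash
python3 -m crank '[[-50,2,25,0,0,0.4],[-90,2,50,0,0,0.4],[-122,2,55,0,0,0.4],[-122,2,55,0,0,0.4],[-122,2,55,0,0,0.4]]' 0; python3 -m crank '[[0,0,0,0,0,0],[0,0,0,0,0,0],[0,0,0,0,0,0],[0,0,0,0,0,0]]' 0; python3 - <<'E'
from h import *
to([475,59.5,24],0)
p,d=vision.read_camera("wrist"); cv2.imwrite(f"pics/wrist10.png",p)
E
```

```text
t: 9.2
eef_pos: [467.9, 58.9, 108.5]
tcp_rot: [-1.572, 0.002, -0.001]
ft_force: [1.4, -0.8, 0.4]
opening: 0.639
t: 9.6
eef_pos: [468.2, 58.8, 108.3]
tcp_rot: [-1.572, 0.002, -0.001]
ft_force: [-0.3, -0.4, 1.3]
opening: 0.299
t 9.6 pos [468.2  58.8 108.3] rpy [-1.5717e+00  1.8000e-03 -9.0000e-04] F [-0.3 -0.4  1.3]
row [ 7.  84.3  0.8] [ 0.05 -0.05 -0.1 ]
```

View pics/wrist10.png

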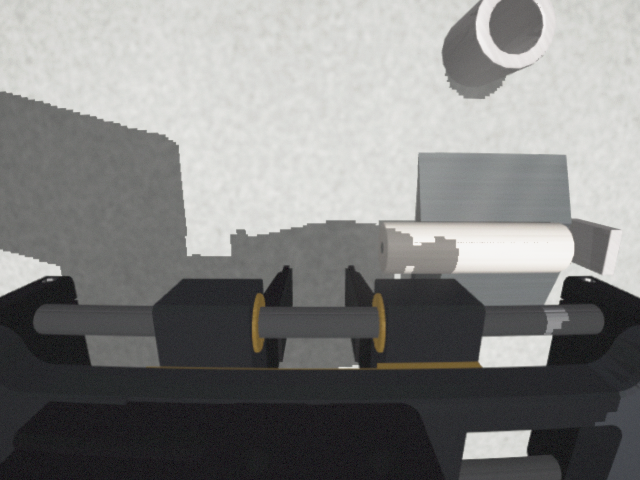

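```bash
python3 -m crank '[[0,10,0,0,0,0],[0,20,0,0,0,0],[0,30,0,0,0,0],[0,40,0,0,0,0],[0,40,0,0,0,0]]' 0; python3 -m crank '[[0,20,0,0,0,0],[0,40,0,0,0,0],[0,44,0,0,0,0],[0,44,0,0,0,0]]' 0; python3 - <<'E'
from h import *
c=vision.calibration("wrist")
to([500,59.5,24],0)
p,d=vision.read_camera("wrist"); cv2.imwrite(f"pics/wrist11.png",p)
E
```

```text
t: 10.15
eef_pos: [467.3, 58.8, 66.8]
tcp_rot: [-1.572, 0.004, -0.001]
ft_force: [-0.9, -0.9, 0.5]
opening: 0.005
t: 10.55
eef_pos: [467.0, 58.7, 22.6]
tcp_rot: [-1.572, 0.006, -0.001]
ft_force: [0.2, 0.1, -0.5]
opening: 0.005
t 10.55 pos [467.   58.7  22.6] rpy [-1.5716e+00  5.5000e-03 -8.0000e-04] F [ 0.2  0.1 -0.5]
row [33.  -1.6  0.8] [ 0.05 -0.05 -0.32]
```

View pics/wrist11.png

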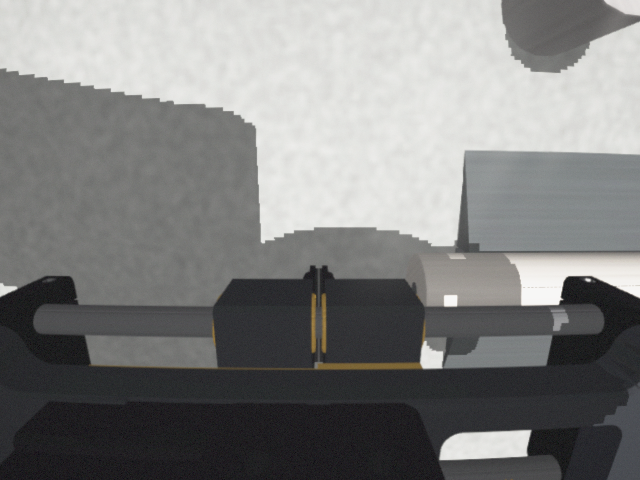

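```bash
python3 -m crank '[[5,0,0.5,0,0,0],[10,0,0.8,0,0,0],[15,0,0.8,0,0,0],[20,0,0.8,0,0,0],[25,0,0.8,0,0,0]]' 0; python3 -m crank '[[3,0,0,0,0,0],[6,0,0,0,0,0],[9,0,0,0,0,0],[12,0,0,0,0,0],[15,0,0,0,0,0]]' 0;python3 -m crank '[[2,0,0,0,0,0],[4,0,0,0,0,0],[6,0,0,0,0,0],[8,0,0,0,0,0],[10,0,0,0,0,0]]' 0; python3 - <<'E'
from h import *
to([532,59.5,24],0)
p,d=vision.read_camera("top"); cv2.imwrite("pics/top12c.png",cv2.resize(p[150:300,200:440],None,fx=3,fy=3))
p,d=vision.read_camera("side"); cv2.imwrite("pics/side12c.png",cv2.resize(p[200:320,200:400],None,fx=4,fy=4))
E
```

```text
t: 11.1
eef_pos: [492.9, 59.5, 23.2]
tcp_rot: [-1.572, 0.004, -0.001]
ft_force: [0.3, -0.2, 0.5]
opening: 0.003
t: 11.6
eef_pos: [508.0, 59.5, 23.1]
tcp_rot: [-1.572, 0.004, -0.001]
ft_force: [0.1, -0.0, -1.0]
opening: 0.003
t: 12.1
eef_pos: [518.1, 59.5, 23.0]
tcp_rot: [-1.572, 0.004, -0.001]
ft_force: [-3.0, 0.6, 0.9]
opening: 0.007
t 12.1 pos [518.1  59.5  23. ] rpy [-1.5716e+00  4.4000e-03 -8.0000e-04] F [-3.   0.6  0.9]
row [13.9 -1.1 -0. ] [ 0.05 -0.04 -0.25]
```

View pics/side12c.png

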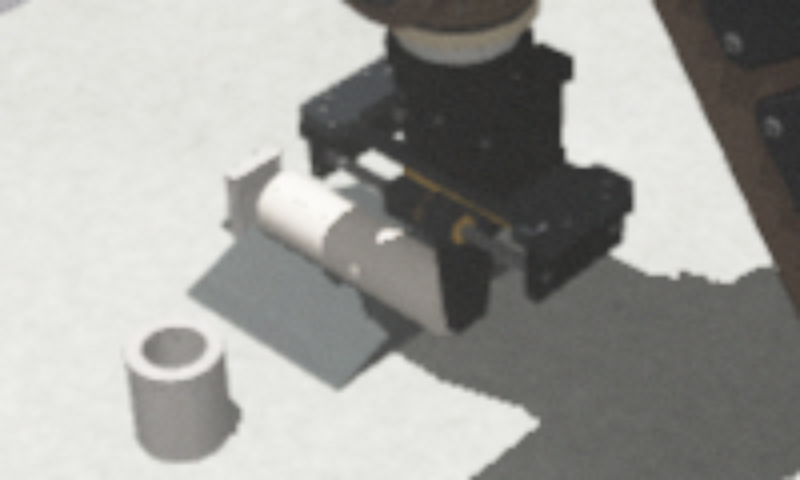

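View pics/top12c.png

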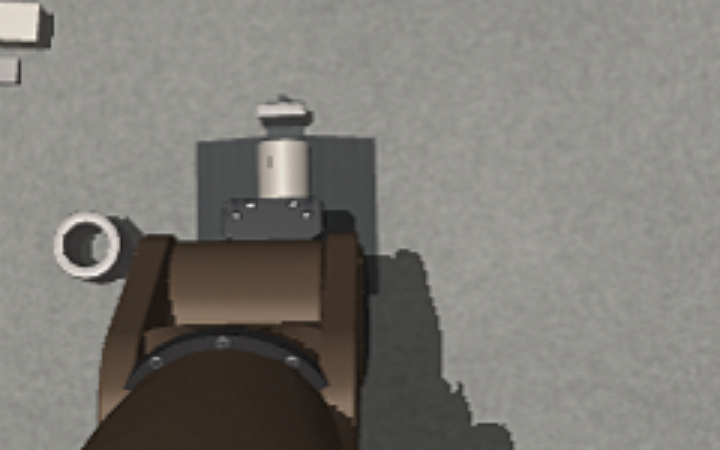

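The fingers are on the blank's end face at 3 N, and about 14–18 mm of gap to the stop remains (blank tip at row 140, stop at row 120 in the top crop). Continuing slowly.

```bash
python3 -m crank '[[2,0,0,0,0,0],[4,0,0,0,0,0],[6,0,0,0,0,0],[8,0,0,0,0,0],[9,0,0,0,0,0]]' 0; python3 -m crank '[[0.7,0,0,0,0,0],[1.4,0,0,0,0,0],[2.1,0,0,0,0,0]]' 0
```

```text
t: 12.7
eef_pos: [527.7, 59.5, 23.0]
tcp_rot: [-1.572, 0.004, -0.001]
ft_force: [-2.5, -0.1, 2.6]
opening: 0.004
t: 13.0
eef_pos: [529.8, 59.5, 23.0]
tcp_rot: [-1.572, 0.004, -0.001]
ft_force: [-3.1, 0.6, 2.0]
opening: 0.005
```

```bash
python3 -m crank '[[0.7,0,0,0,0,0],[1.4,0,0,0,0,0],[1.6,0,0,0,0,0]]' 0
```

```text
t: 13.3
eef_pos: [531.4, 59.5, 23.0]
tcp_rot: [-1.572, 0.004, -0.001]
ft_force: [-3.5, 0.6, 2.0]
opening: 0.004
```

```bash
python3 -m crank '[[0.7,0,0,0,0,0],[1.4,0,0,0,0,0],[1.5,0,0,0,0,0]]' 0
```

```text
t: 13.6
eef_pos: [533.0, 59.5, 23.0]
tcp_rot: [-1.572, 0.004, -0.001]
ft_force: [-3.4, -0.5, 3.4]
opening: 0.005
```

```bash
python3 -m crank '[[0.7,0,0,0,0,0],[1,0,0,0,0,0],[1,0,0,0,0,0]]' 0; python3 - <<'E'
from h import *
p,d=vision.read_camera("top"); cv2.imwrite("pics/top13c.png",cv2.resize(p[170:230,260:330],None,fx=8,fy=8,interpolation=0))
E
```

```text
t: 13.9
eef_pos: [534.2, 59.5, 23.0]
tcp_rot: [-1.572, 0.003, -0.001]
ft_force: [-3.9, 0.9, 2.2]
opening: 0.007
```

View pics/top13c.png

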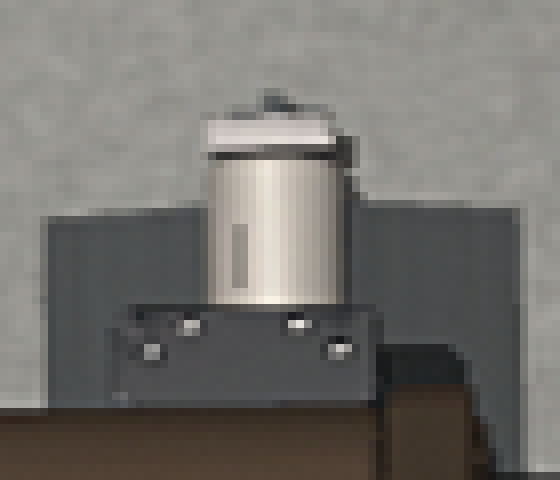

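About a one-pixel dark gap (~2 mm, row 155) remains between the blank and the stop plate.

```bash
python3 -m crank '[[0.6,0,0,0,0,0],[1,0,0,0,0,0],[1,0,0,0,0,0]]' 0
```

```text
t: 14.25
eef_pos: [535.3, 59.5, 23.0]
tcp_rot: [-1.572, 0.003, -0.001]
ft_force: [-2.9, 0.9, 2.2]
opening: 0.004
```

```bash
python3 -m crank '[[0.6,0,0,0,0,0],[1,0,0,0,0,0],[1,0,0,0,0,0]]' 0
```

```text
t: 14.55
eef_pos: [536.4, 59.5, 23.0]
tcp_rot: [-1.572, 0.003, -0.001]
ft_force: [-3.3, 0.9, 1.1]
opening: 0.006
```

```bash
python3 -m crank '[[0.6,0,0,0,0,0],[1,0,0,0,0,0],[1,0,0,0,0,0]]' 0
```

```text
t: 14.85
eef_pos: [536.5, 59.5, 22.9]
tcp_rot: [-1.572, 0.005, -0.001]
ft_force: [-6.9, 0.2, 5.3]
opening: 0.005
```

```bash
python3 - <<'E'
from h import *
p,d=vision.read_camera("top"); cv2.imwrite("pics/top14c.png",cv2.resize(p[170:230,260:330],None,fx=8,fy=8,interpolation=0))
E
```

```text
(no output)
```

View pics/top14c.png

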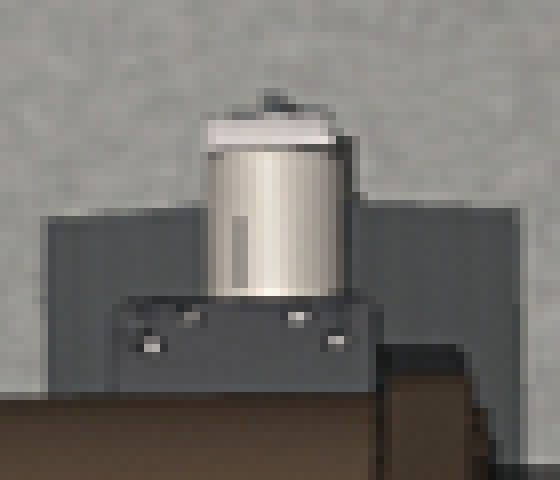

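The finger stopped advancing and the force rose to 7 N. The dark gap in front of the stop plate is gone, so the blank is against the stop. Backing straight off, then up.

```bash
python3 -m crank '[[-2,0,0,0,0,0],[-8,0,0,0,0,0],[-20,0,0,0,0,0],[-40,0,0,0,0,0],[-50,0,0,0,0,0]]' 0; python3 -m crank '[[0,-40,0,0,0,0],[0,-85,0,0,0,0],[-20,-130,0,0,0,0],[-40,-150,0,0,0,0],[-40,-150,0,0,0,0]]' 0; python3 -m crank '[[-15,0,-50,0,0,0],[-15,0,-100,0,0,0],[-15,0,-150,0,0,0],[-15,0,-200,0,0,0],[-15,0,-240,0,0,0]]' 0; python3 - <<'E'
from h import *
to([0,0,0],0)
c=vision.calibration("top")
for n in ["top","wrist","side"]:
    p,d=vision.read_camera(n); cv2.imwrite(f"pics/{n}15.png",p)
p=cv2.imread("pics/top15.png");cv2.imwrite("pics/top15c.png",cv2.resize(p[170:270,210:350],None,fx=5,fy=5,interpolation=0))
p=cv2.imread("pics/side15.png");cv2.imwrite("pics/side15c.png",cv2.resize(p[200:320,200:400],None,fx=4,fy=4))
E
```

```text
t: 15.4
eef_pos: [484.5, 59.6, 23.2]
tcp_rot: [-1.572, 0.006, -0.001]
ft_force: [0.1, 0.2, -0.1]
opening: 0.005
t: 15.9
eef_pos: [444.5, 59.9, 175.9]
tcp_rot: [-1.572, 0.002, -0.0]
ft_force: [-0.1, -0.2, -0.5]
opening: 0.003
t: 16.4
eef_pos: [429.3, -182.8, 175.0]
tcp_rot: [-1.571, 0.002, -0.001]
ft_force: [0.9, 0.6, 0.6]
opening: 0.009
t 16.4 pos [ 429.3 -182.8  175. ] rpy [-1.5714e+00  1.9000e-03 -1.2000e-03] F [0.9 0.6 0.6]
row [-429.2  175.7  182.4] [ 0.04 -0.07 -0.11]
```

View pics/top15c.png

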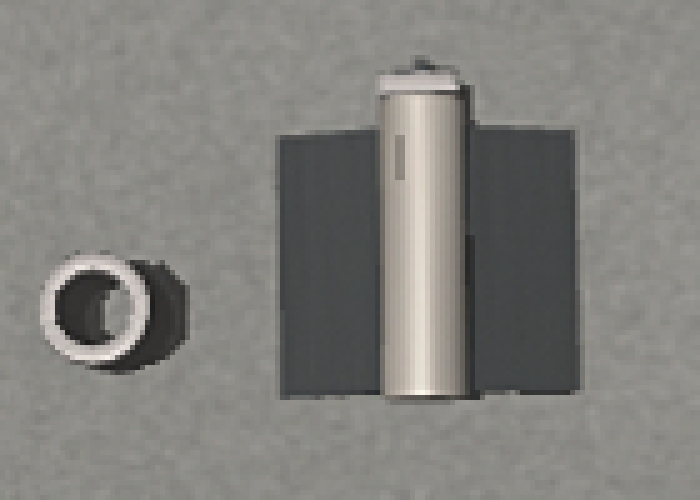

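View pics/side15c.png

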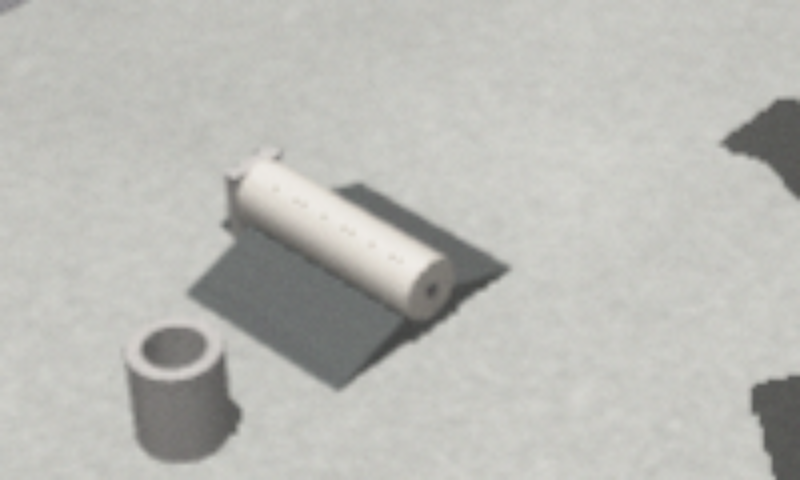

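```bash
python3 - <<'E'
from h import *
c=vision.calibration("top")
f=lambda l:[(210+(x-2)/5,170+(y-2)/5) for x,y in l]
p,_=vision.read_camera("top"); a=cv2.imread("pics/top15.png"); print("diff",int(cv2.absdiff(p,a)[170:270,210:350].max()))
o=cv2.imread("pics/top0.png")
print("sleeve diff",int(cv2.absdiff(p,o)[210:255,210:250].max()),"oil",int(cv2.absdiff(p,o)[225:265,95:160].max()))
b=ray(c,f([(381,95),(464,95),(384,395),(467,395)]),35); print(b.round(1), b.mean(0).round(1))
to([0,0,0],0); job.job_done()
E
```

```text
diff 3
sleeve diff 16 oil 13
[[687.1  77.3  35. ]
 [686.1  38.5  35. ]
 [546.9  78.   35. ]
 [546.   39.7  35. ]] [616.5  58.4  35. ]
t 16.6 pos [ 429.2 -180.7  174.9] rpy [-1.5707  0.0029 -0.0028] F [-0.1  0.3  0. ]
row [-429.1  176.1  179.5] [-0.01 -0.16 -0.17]
the job is handed in; nothing more can be done
```

The blank is lying still in the groove with its end against the stop, and I handed the job in at about 16.6 s with the arm clear of everything.

I rolled it from the -y side with both open fingertips; the ramp foot squared it up before it climbed and dropped into the groove. I then shut the fingers and pushed its -x end gently until it met the stop.

**Last checks:**
- **Against the stop:** the fingers stopped advancing and the force rose to about 7 N. The gap in front of the stop plate disappeared in the top view.
- **Forces:** the force readings printed after each call stayed under about 9 N.
- **Sideways:** the blank's centre came out at y = 58.4 mm, against about 58.5 mm measured for the groove, and it looks parallel.
- **At rest:** two pictures taken about 0.2 s apart showed no movement.
- **Other objects:** the sleeve and bottle look the same as in the first picture. I did not recheck the screwdriver, but the arm only passed high above it.

**One disagreement:** the top view put the blank's centre at x = 616.5 mm against about 614 mm expected. That would be slightly past the stop, so I put it down to calibration and edge-reading error and trusted the contact instead.

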